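Set the paper stop of the sizing board to the red end stop

TASK

Set the paper stop on the sizing board: press down the yellow pad in the middle of the black slider to free its clamp, keep it pressed while you push the slider along the rail until it meets the red stop block, then let the pad spring up again. Press and push with the fingertips and lift nothing; do not shove the slider while its clamp holds, and leave the things on and around the board where they are.

Things in the scene. Friction and masses are not known exactly. Their poses are not given: they have to be found in the camera images.
- board: White sizing board for paper, 200 x 380 x 18 mm, fixed to the table. Origin: centre of its underside, on the table top. Its y axis runs along the aluminium rail; its x axis points across the board, away from the paper bed (the bed is the half nearer the robot). The rail (24 mm wide, top 32 mm above the table) runs along y at x = +55 mm.
- carriage_mid (a point): Middle of the black slider (60 mm across the rail, 92 mm long along the rail), on the rail's centre line, at table height. Its two ends lie 46 mm from this point along the rail. At each end a full-width black upstand, 12 mm thick, rises to 72 mm above the table; the gap between the two upstands is 68 mm and is open across the rail, and the yellow pad lies in it. A flat steel paper finger (30 mm wide, 3 mm thick) reaches from the slider over the bed to 75 mm from this point.
- carriage (a joint): Position of the slider along the rail in m, 0 at the board's middle, growing along the board's +y. Held by a clamp (about 16 N along the rail) while the pad is up; moves with 1 to 2 N when the pad is pressed.
- pad_top (a point): Centre of the top of the yellow press pad, 48 mm across the rail x 58 mm along it, 56 mm above the table when up; moves with the slider and the pad.
- pad (a joint): How far the yellow pad is pressed, m: 0 up (clamp holds), 0.008 at its bottom stop. Sprung: about 5 N starts it, about 9.5 N at the bottom. The clamp lets go at about 1.5 mm; count on 3 mm or more.
- red_stop_mid (a point): Red stop block on the rail (44 mm across the rail, 16 mm along it, top 54 mm above the table, a steel screw head on top), fixed; it stands at one end of the rail or the other. The point is its middle, at table height on the rail's centre line. The slider rests against it when carriage_mid is 54 mm away.
- grey_stop_mid (a point): Grey stop block of the same shape, fixed towards the other end of the rail; not the one wanted.
- eraser: Blue and white eraser, 21 x 45 x 13 mm, lying loose on the paper bed; to be left alone. Origin: centre of its underside.
- glue_stick: White and red glue stick, 26 x 92 x 26 mm, lying loose on the paper bed; to be left alone. Origin: centre of its underside.
- paint_tube: White paint tube with blue cap, 38 x 112 x 25 mm, lying loose on the table at the right; to be left alone. Origin: centre of its underside.
- white_pot: Empty white paint pot, 115 mm wide, 101 mm high, standing loose at the right; to be left alone. Origin: centre of its underside.
- yellow_bottle: Yellow squeeze bottle with a white nozzle, 58 mm wide, 150 mm high, standing loose behind the board; to be left alone. Origin: centre of its underside.

How it is judged:
By the outcome, as a careful person would: the job done as asked, in the order asked, and still so for the second after the job is handed in, with the robot touching nothing.
It also fails if it takes over 38 s, if anything falls off the work surface, if the arm or the gripper's body presses on something with over 40 N, if the wrist force passes 120 N, or if a joint passes its speed limit or range.

ROBOT

A 6-joint arm with a two-finger parallel gripper is mounted at the origin on a cart in front of the work surface, level with it; the furniture and walls round the work are solid. World frame = base frame: x ahead of the robot, y to its left, z up, the work surface at z = 0. Lengths are in mm, angles in rad, forces in N, time in s.
With the tool pointing down it reaches from about 325 to 875 mm from the base axis. Payload 4.4 kg.
Tool frame: the origin (TCP) lies on the centre line of the jaws, within the pads' length; the fingertips stand ahead of it and the grasp point (between the pads) lies 6 mm ahead of it (ctrl.tcp_to_tips is the z of the fingertips in the tool frame, in mm); z points along the fingers, y is the line along which they close (so a half turn about z gives the same grasp; the last joint's range is limited). The gripper opens to 85 mm and grips with 20 to 120 N. Pads are 22 mm wide; open, the fingers measure 114 mm over their backs; the gripper's body (76 mm by 85 mm) begins 54 mm behind the grasp point. The pads swing forward as they close: fully open they stand 13 mm farther back than shut.
Start: joints at [-1.26, 0.207, 1.542, -0, 1.393, -0.15], TCP at [255.671, -515.034, 256.282] pointing down, gripper open.
Joint ranges: [-2.73, 2.73], [-0.86, 2.22], [0.23, 2.46], [-1.11, 4.25], [0.08, 2.63], [-2.82, 2.82]. Speed limits (rad/s): [2.79, 2.79, 3.14, 3.14, 3.14, 3.14].

INTERFACE

Orientations are given as a 3x3 rotation matrix whose columns are the frame's x, y, z axes.
In Python, from plant import ctrl, sensors, optics gives the robot as it stands. Calls block until the motion is done:
- ctrl.move_ptp(position, orientation): joint-space move of the TCP to a pose.
- ctrl.move_l(position, rot=None, vel=150, threshold=None): straight line of the TCP; rot=None keeps the orientation; vel is the mean speed in mm/s. With threshold (N) it stops when the force on the tool has changed by that much, and returns True; else False.
- ctrl.set_joints(angles): joint-space move.
- ctrl.gripper_to(opening, force=None): finger opening in mm; force is the grip in N (None keeps the last); returns when the fingers have stopped.
- ctrl.hold(seconds).
- ctrl.solve_ik(position, orientation): joint angles nearest the present ones, or None.
- sensors.read_state(): the state.
- optics.grab_frame(name): name is "side" or "top" or "wrist"; returns (picture, depth): 420x560x3 uint8, red, green, blue; 420x560 float32, mm along the optical axis (not along the pixel's ray), 0 where there is no reading.
- optics.camera_params(name): a dict with "mtx" (3x3 intrinsics, pixels), "R" (3x3) and "t" (3): a world point X has camera coordinates R X + t; the wrist camera has in their place "T_tool_cam" (4x4, takes a point from camera to tool coordinates, whose origin is the TCP and whose axes are the flange's). Camera axes: x right, y down, z forward; pixel columns grow to the right and rows downward; lengths in mm; the calibration is good to about 2 mm. A picture is of the moment at which its call begins: read the wrist's pose just before it. camera_params takes no time and is no camera call.
A pose or a line that the arm cannot do raises ctrl.MotionError and nothing moves.
- ctrl.finish_job(): hands the job in; it is judged then, once.
The state is a dict: "t": time; "q": joint angles; "qvel": joint speeds; "tau": joint torques, N m; "eef_pos": TCP position; "eef_rot": TCP orientation; "force": force on the tool from outside, world axes, zero at the start; "wrist_torque": the same for the moment, N m; "grip_width": finger opening in mm; "grasp_force": force on a finger pad.
Only numpy, scipy, OpenCV 4.12 (cv2) and the standard library are available. Lean on these libraries where they do the work, as an engineer would, in place of code of your own. Each camera call takes 0.05 s, during which the arm holds its last target. There are 200 camera calls.

## Working session

There is one attempt and no reset: what is moved stays moved. The work goes in short steps, each a Python script; the robot and the scene stay as the last script left them, time stands still between calls to the robot, and variables do not carry over. Pictures are saved under pics/ and viewed, at most 10 in all, crops included, and the job is handed in when it is done.

```bash
mkdir -p pics
python3 - <<'E'
from plant import ctrl,sensors,optics
import cv2,numpy as np
for n in("top","side"):
    p,d=optics.grab_frame(n); cv2.imwrite(f"pics/{n}0.png",p[:,:,::-1]); np.savez(f"{n}0.npz",p=p,d=d,**optics.camera_params(n))
    print(n,optics.camera_params(n))
s=sensors.read_state();print(s["t"],s["eef_rot"],ctrl.tcp_to_tips,s["force"],s["grip_width"])
E
```

```text
top {'mtx': array([[504.98017977,   0.        , 283.66223422],
       [  0.        , 504.98017977, 199.39316118],
       [  0.        ,   0.        ,   1.        ]]), 'R': array([[ 0.0282127 , -0.99884851,  0.0388033 ],
       [-0.98906937, -0.03351474, -0.14359157],
       [ 0.14472671, -0.03432805, -0.98887601]]), 't': array([-222.35208785,  569.90629863, 1136.86207528])}
side {'mtx': array([[403.06504115,   0.        , 282.11381818],
       [  0.        , 403.06504115, 211.48403114],
       [  0.        ,   0.        ,   1.        ]]), 'R': array([[ 0.92174559, -0.38776289,  0.00500074],
       [-0.16296419, -0.39901684, -0.90234596],
       [ 0.35189166,  0.83091847, -0.43098348]]), 't': array([-630.09594491,   74.00038195,  937.24871863])}
0.1 [[ 8.95707752e-01  4.44642781e-01 -6.48787854e-04]
 [ 4.44643155e-01 -8.95705622e-01  1.97596009e-03]
 [ 2.97473460e-04 -2.05836184e-03 -9.99997837e-01]] 25.0 [-0.86859131  0.20158147 -0.03203706] 85.2601089285322
```

View pics/top0.png

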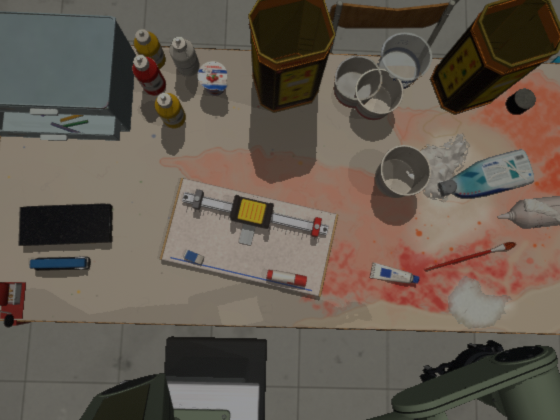

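View pics/side0.png

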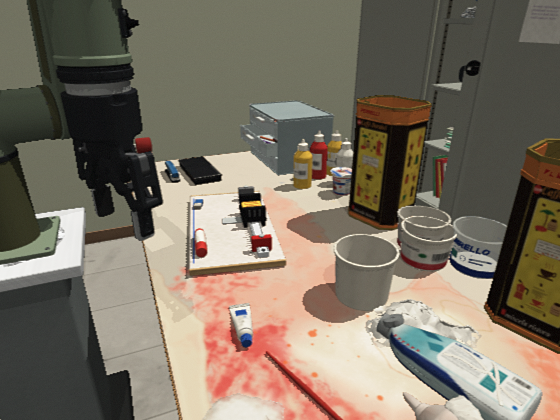

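The top view shows the slider's yellow pad at about (252,211), the red stop at (318,227) to the right (world −y) and the grey stop at (194,199). The side view confirms that the space above the rail is clear. Next I'll work out their positions.

```bash
cat > h.py <<'E'
import numpy as np,cv2
def ray_plane(uv,K,R,t,z):
    d=R.T@np.linalg.solve(K,np.array([uv[0],uv[1],1.])); c=-R.T@t
    return c+d*(z-c[2])/d[2]
def blobs(p,lo,hi,roi,amin=25):
    h=cv2.cvtColor(p,cv2.COLOR_RGB2HSV); m=cv2.inRange(h,lo,hi); k=np.zeros_like(m); x0,y0,x1,y1=roi; k[y0:y1,x0:x1]=m[y0:y1,x0:x1]
    k=cv2.morphologyEx(k,cv2.MORPH_CLOSE,np.ones((5,5)))
    return [(cv2.minAreaRect(c),cv2.contourArea(c)) for c in cv2.findContours(k,cv2.RETR_EXTERNAL,cv2.CHAIN_APPROX_NONE)[0] if cv2.contourArea(c)>amin]
E
python3 - <<'E'
from h import *
f=np.load("top0.npz");p=f["p"];a=(f["mtx"],f["R"],f["t"])
for n,lo,hi,roi,z in(("pad",(20,120,90),(35,255,255),(225,185,285,235),56),("red",(0,150,80),(8,255,255),(300,210,335,245),54),("red2",(172,150,80),(180,255,255),(300,210,335,245),54)):
    for r,A in blobs(p,lo,hi,roi): print(n,r,A,ray_plane(r[0],*a,z).round(1))
m=cv2.resize(p[175:250,170:345],None,fx=4,fy=4,interpolation=cv2.INTER_NEAREST);cv2.imwrite("pics/crop.png",m[:,:,::-1])
for uv in((203,190),(329,223)): print(uv,ray_plane(uv,*a,32).round(1))
E
```

```text
pad ((251.29415893554688, 210.82354736328125), (24.738632202148438, 20.372989654541016), 14.03624439239502) 464.5 [ 545.8 -130.3   56. ]
red ((316.1346435546875, 226.32693481445312), (6.275716304779053, 17.84657096862793), 11.309932708740234) 87.5 [ 514.9 -281.1   54. ]
(203, 190) [594.4 -14.   32. ]
(329, 223) [ 525.8 -313.7   32. ]
```

View pics/crop.png

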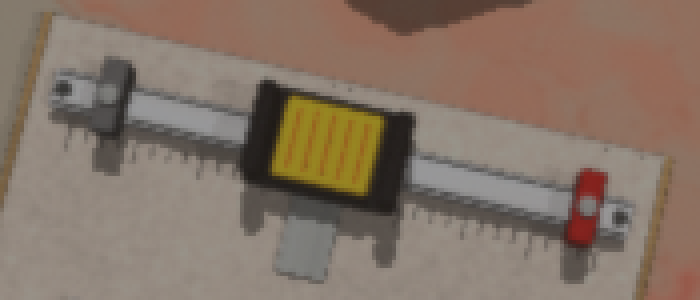

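The crop shows the pad centred between the black upstands, the red stop (centre about (316.8,226.7) in the full picture) and clear rail between them. I'll shut the gripper, go above the pad and check with the wrist camera.

Run:
```python
from plant import ctrl,sensors,optics
from h import *
pad=np.array([545.8,-130.3]);red=np.array([514.5,-282.5])
u=(red-pad)/np.linalg.norm(red-pad)
best=None
s=sensors.read_state()
for sg in(1,-1):
    x=np.array([*(sg*u),0]);z=np.array([0,0,-1.]);R=np.column_stack([x,np.cross(z,x),z])
    q=ctrl.solve_ik([*pad,190],R); print(sg,q)
    if q is not None and (best is None or abs(q[5]-s["q"][5])<best[0]): best=(abs(q[5]-s["q"][5]),R)
R=best[1];np.save("R.npy",R)
ctrl.gripper_to(0,30)
ctrl.move_ptp([*pad,190],R)
s=sensors.read_state()
p,d=optics.grab_frame("wrist");cv2.imwrite("pics/w0.png",p[:,:,::-1])
c=optics.camera_params("wrist");np.savez("w0.npz",p=p,d=d,mtx=c["mtx"],T=c["T_tool_cam"],pos=s["eef_pos"],rot=s["eef_rot"])
print(s["t"],s["eef_pos"],ctrl.tcp_to_tips,s["force"],s["grip_width"],c["T_tool_cam"].round(2))
```

```text
1 None
-1 [-3.88572937e-01  2.40265375e-01  1.64413154e+00 -4.44089210e-16
  1.25719574e+00 -1.85750193e-01]
2.6417 [ 545.80292522 -131.37741071  190.2676081 ] 25.0 [-0.56763436  0.09362688  0.68044957] 0.34286584269943754 [[   0.     -0.95   -0.3    79.01]
 [   1.      0.     -0.      1.34]
 [   0.     -0.3     0.95 -117.03]
 [   0.      0.      0.      1.  ]]
```

View pics/w0.png

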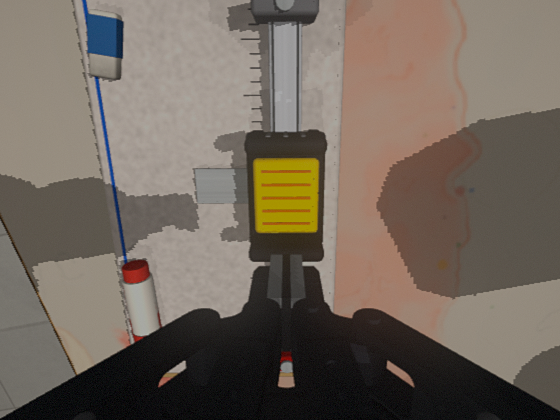

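The wrist view shows the pad fully in view at about (286,195), the rail running vertically so the tool is aligned with it, and the glue stick and eraser well to the left. I'll compute the pad centre from this view, then press.

Run:
```python
from plant import ctrl,sensors
from h import *
f=np.load("w0.npz");T=f["T"];W=np.eye(4);W[:3,:3]=f["rot"];W[:3,3]=f["pos"];M=np.linalg.inv(W@T)
a=(f["mtx"],M[:3,:3],M[:3,3])
r=max(blobs(f["p"],(20,120,90),(35,255,255),(230,140,340,250)),key=lambda r:r[1])[0]
pad=ray_plane(r[0],*a,56);print("pad",r,pad)
e=[ray_plane(v,*a,72) for v in((286,140),(286,254))];print("slider",e)
c1=ray_plane((286,80),*a,32);c2=ray_plane((286,30),*a,32);print("rail dir",(c2-c1)/np.linalg.norm(c2-c1),np.load("R.npy")[:,0])
pad=np.array([*((pad[:2]+[545.8,-130.3])/2)]);np.save("pad.npy",pad)
R=np.load("R.npy")
ctrl.move_l([*pad,100],R,vel=120)
s0=sensors.read_state()
hit=ctrl.move_l([*pad,70],vel=20,threshold=3)
s=sensors.read_state();print(hit,s["t"],s["eef_pos"],s["force"]-s0["force"])
np.save("f0.npy",s0["force"])
```

```text
pad ((286.0, 195.0), (74.0, 66.0), 90.0) [ 548.0894654  -126.63411373   56.        ]
slider [array([556.67310355, -85.16133162,  72.        ]), array([ 539.98088454, -165.82049825,   72.        ])]
rail dir [0.20265352 0.97925051 0.        ] [0.20143501 0.97950188 0.        ]
True 4.575 [ 546.86434547 -128.42372033   79.74207522] [-1.64220962  1.17717149  6.11203556]
```

Run:
```python
from plant import ctrl,sensors
import numpy as np
R=np.load("R.npy");pad=np.load("pad.npy");u=-R[:2,0];f0=np.load("f0.npy")
def rep(n):
    s=sensors.read_state();F=s["force"]-f0;p=s["eef_pos"];print(n,round(s["t"],2),"along",round(float((p[:2]-pad)@u),1),"z",round(p[2],1),"F along",round(float(F[:2]@u),1),"Fz",round(F[2],1));return p
ctrl.move_l([*pad,74.3],R,vel=20);ctrl.hold(.2);rep("pressed")
for k in(10,40,80):
    h=ctrl.move_l([*(pad+k*u),74.3],R,vel=40,threshold=9);rep(h)
    if h:break
```

```text
pressed 5.17 along -0.0 z 75.4 F along -1.0 Fz 8.5
False 5.57 along 10.5 z 75.4 F along 0.7 Fz 8.0
False 6.47 along 40.5 z 75.5 F along 0.8 Fz 7.3
False 7.62 along 80.6 z 75.6 F along 0.3 Fz 6.6
```

Depth has eased slightly, so I'll press a bit deeper and check in the top view that the slider is following.

Run:
```python
from plant import ctrl,sensors,optics
import numpy as np,cv2
R=np.load("R.npy");pad=np.load("pad.npy");u=-R[:2,0];f0=np.load("f0.npy")
ctrl.move_l([*(pad+80*u),72.3],R,vel=20);ctrl.hold(.2)
s=sensors.read_state();print(s["eef_pos"],s["force"]-f0)
p,d=optics.grab_frame("top");cv2.imwrite("pics/t1.png",cv2.resize(p[150:270,170:350],None,fx=4,fy=4)[:,:,::-1])
```

```text
[ 531.07674629 -207.37002798   73.71430685] [-4.13818654  0.54692547  8.31330876]
```

View pics/t1.png

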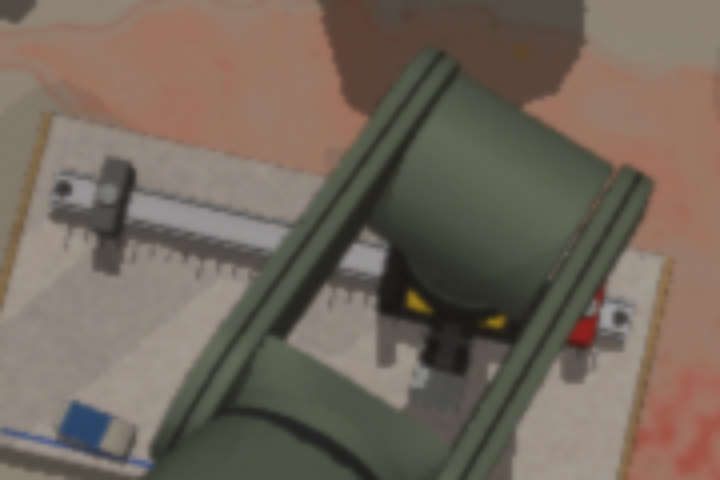

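The slider follows: its left end moved from crop x≈250 to about 385, roughly 80 mm, with the pad held down. I'll push the last stretch until it meets the stop.

Run:
```python
from plant import ctrl,sensors
import numpy as np
R=np.load("R.npy");pad=np.load("pad.npy");u=-R[:2,0];f0=np.load("f0.npy")
for k in range(85,136,5):
    h=ctrl.move_l([*(pad+k*u),72.0],R,vel=25,threshold=9)
    s=sensors.read_state();F=s["force"]-f0;p=s["eef_pos"];print(k,h,round(s["t"],2),"along",round(float((p[:2]-pad)@u),1),"z",round(p[2],1),"F",round(float(F[:2]@u),1),round(F[2],1))
    if h:break
```

```text
85 False 8.47 along 85.6 z 73.5 F 0.6 9.0
90 False 8.82 along 90.7 z 73.5 F 0.7 8.5
95 False 9.17 along 95.7 z 73.5 F -0.6 9.7
100 False 9.52 along 100.1 z 73.4 F -1.1 8.6
105 False 9.87 along 103.8 z 73.5 F -5.0 9.3
110 False 10.22 along 108.7 z 73.6 F -5.3 8.6
115 False 10.57 along 113.8 z 73.6 F -5.0 7.9
120 False 10.92 along 118.8 z 73.6 F -4.8 9.1
125 False 11.27 along 123.8 z 73.6 F -4.7 9.1
130 True 11.47 along 124.0 z 74.2 F -1.0 8.3
```

The slider met the stop at about 101 mm, as predicted. The fingertip then slid on the pad and seated against the upstand at about 124 mm. I'll press firmly forward once more, lift straight up and check.

Run:
```python
from plant import ctrl,sensors,optics
from h import *
R=np.load("R.npy");pad=np.load("pad.npy");u=-R[:2,0];f0=np.load("f0.npy")
def rep(n):
    s=sensors.read_state();F=s["force"]-f0;p=s["eef_pos"];print(n,round(s["t"],2),"along",round(float((p[:2]-pad)@u),1),"z",round(p[2],1),"F",round(float(F[:2]@u),1),round(F[2],1))
g=pad+126*u
ctrl.move_l([*g,72.0],R,vel=20);ctrl.hold(.2);rep("seated")
ctrl.move_l([*g,84],R,vel=30);rep("up")
ctrl.move_l([*g,170],R,vel=120);rep("clear")
ctrl.move_ptp([330,-430,260],R)
p,d=optics.grab_frame("top");cv2.imwrite("pics/t2.png",cv2.resize(p[150:300,170:350],None,fx=4,fy=4)[:,:,::-1])
f=optics.camera_params("top");a=(f["mtx"],f["R"],f["t"])
for r,A in blobs(p,(20,120,90),(35,255,255),(225,185,320,245)): print(r,A,ray_plane(r[0],*a,56).round(1))
```

```text
seated 11.94 along 124.0 z 73.7 F -6.3 9.4
up 12.49 along 124.1 z 83.7 F -6.6 2.6
clear 13.36 along 126.0 z 169.2 F -0.1 0.5
((293.5376892089844, 220.71475219726562), (25.07980728149414, 20.499019622802734), 13.240520477294922) 471.0 [ 526.1 -228.4   56. ]
```

View pics/t2.png

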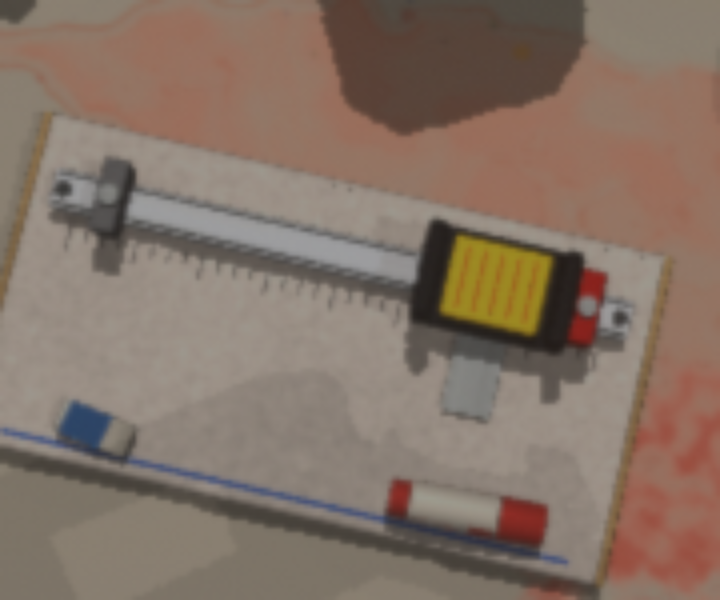

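The slider rests against the red stop (contact at about crop (575,305)). The pad is up, and the eraser and glue stick are undisturbed.

```bash
python3 -c "
from plant import ctrl
print(ctrl.finish_job())"
```

```text
the job is handed in; nothing more can be done
None
```

The slider is set against the red stop, the pad has sprung back up, the eraser, glue stick and board are undisturbed in the last top view, and the job is handed in.

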